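# Pack out the stop and hold a clock dial square in its bonding jig

### The job

The T-shaped spacer has been knocked over on the bench: stand it foot-down on the brass plate in the one gap wide enough for it, between the dial tile and the stop that is set further back, without shifting the tile, and let go of it. Then slide the dial tile up until it sits flush and square against both the forward stop and the spacer, with the spacer backed against its own stop, and finish while still holding it pressed there, as one does until the adhesive takes. Leave everything else on the bench where it is.

Things in the scene. Friction and masses are not known exactly. Their poses are not given: they have to be found in the camera images.
- jig: Fixed jig: aluminium slab 235 (x) x 264 (y) x 9 mm, x = -112 to +122 mm of the origin; on it, fixed, a brass plate 150 x 170 mm, x = -75 to +75 mm, its top 12 mm above the bench. Origin at bench height. z up; x points from the robot's side towards the two stops, y to the left along them.
- stop_back: Fixed steel stop, 70 mm long (y), set further back, at (75, +37 or -37) mm of the jig (side varies). Axes as the jig's; origin level with the brass top, below the middle of its front face (towards dial and robot), which is its plane x = 0; it reaches back to x = +26 mm. Top 22 mm above the brass, screw heads 27 mm. The gap between it and the dial is 22 to 35 mm.
- stop_forward: Fixed steel stop, 70 mm long (y), beside stop_back with 4 mm between. Origin and axes alike (75, -37 or +37 mm of the jig), same height and back, but its front face stands 18 mm further forward, at x = -18 mm of its own frame. The gap between it and the dial is 4 to 17 mm: too narrow for the spacer.
- dial: Loose white ceramic dial tile with dark hour marks, lying flat on the brass: 90 (x) x 130 (y) x 12 mm, 0.27 to 0.43 kg. Origin in the middle of its underside; x points towards the stops: near edge x = -45 mm, edge facing the stops x = +45 mm. Up to 0.08 rad askew of the stops. It takes 1 to 5 N to slide it.
- spacer: Loose inverted T, 0.15 to 0.24 kg, 18 mm thick (x): steel foot 44 wide (y) x 28 mm high (z); above it a wooden grip 20 mm wide (y), z = 28 to 72 mm. Origin in the middle of the foot's underside, z up the grip. At first it lies on a broad side on the bench, origin 9 mm high, left or right of the jig, z level and pointing back to the robot within 0.7 rad. Half turns about z are alike.
- loupe: Bystander: black eye loupe standing on the bench on the other side of the jig from the spacer, 38 mm across, 34 mm high; origin under its middle.
- screwdriver: Bystander: screwdriver, 150 mm, lying on the bench in front of the jig; origin a point along it, at bench level.
- tweezers: Bystander: brass tweezers, 125 mm long, 5 mm high, lying in front of the jig; origin at the middle.
- rivet_block: Bystander: brass riveting block 45 x 100 x 12 mm with rows of holes, left of the jig; origin under its middle.
- cushion: Bystander: round casing cushion, 76 mm across, 28 mm high, right of the jig; origin under its middle.
- parts_tin: Bystander: small aluminium tin, 36 mm across, 15 mm high, on the near left corner of the jig's slab; origin under its middle.
- oil_pots: Bystander: round black tray, 110 mm across, with four lidded oil pots, 33 mm high, to the right; origin under its middle.
Not all that is in view belongs to the job. Of the things shaped like the dial, the white one is meant. Leave any orange look-alike of the spacer alone.

How it is judged:
On the way:
1. the spacer stands upright on the brass plate in front of the set-back stop, between it and the dial, with the dial still within 6 mm of where it lay (angle between spacer's own z axis and vertical below 0.15 rad and x of spacer in the frame of stop_back between -0.026 and -0.006 m and y of spacer in the frame of stop_back between -0.024 and 0.024 m and z of spacer in the frame of stop_back between -0.003 and 0.003 m and distance of dial from where it was at the start of the episode below 0.006 m), for 0.2 s.
At the end, for the whole second after the job is handed in: Spacer upright (0.1 rad) on the brass, let go, within 2.5 mm of the set-back stop's face and 24 mm of its middle; dial flat, square within 1.7 degrees, its edge within 2 mm of the forward stop; the fingers press it with more than 3 N, and it bears on stop or spacer with more than 1 N (angle between spacer's own z axis and vertical below 0.1 rad and z of spacer in the frame of stop_back below 0.003 m and y of spacer in the frame of stop_back between -0.024 and 0.024 m and contact force between the fingers and spacer below 0.3 N and angle between dial's own z axis and vertical below 0.05 rad and angle between the x axis of dial and the x axis of stop_forward, either way round below 0.03 rad and x of dial in the frame of stop_forward between -0.065 and -0.06 m and contact force between the fingers and dial above 3 N and x of spacer in the frame of stop_back between -0.0115 and -0.006 m and (contact force between dial and stop_forward above 1 N or contact force between dial and spacer above 1 N)); the arm keeps its last pose, push and grip.
It fails at once if a bystander is moved more than 25 mm (distance of any of loupe, screwdriver, tweezers, rivet_block, cushion, parts_tin, oil_pots from where it was at the start of the episode above 0.025 m).
It also fails if it takes over 72 s, if anything falls off the work surface, if the arm or the gripper's body presses on something with over 40 N, if the wrist force passes 120 N, or if a joint passes its speed limit or range.

### The arm

A 6-joint arm with a two-finger parallel gripper is mounted at the origin on the work surface. World frame = base frame: x ahead of the robot, y to its left, z up, the work surface at z = 0. Lengths are in m, angles in rad, forces in N, time in s.
With the tool pointing down it reaches from about 0.35 to 0.775 m from the base axis. Payload 7.3 kg.
Tool frame: the origin (TCP) lies at the centre of the arm's flange, where the gripper is bolted on; the fingertips stand 178 mm ahead of it and the grasp point (between the pads) lies 159 mm ahead of it; z points along the fingers, y is the line along which they close (so a half turn about z gives the same grasp; the last joint's range is limited). The gripper opens to 92 mm and grips with 3 to 60 N. Pads are 19 mm wide; open, the fingers measure 130 mm over their backs; the gripper's body (75 mm by 190 mm) begins 47 mm behind the grasp point.
Start: joints at [1.187, 0.342, 1.524, -0, 1.275, -0.146], TCP at [0.124, 0.51, 0.405] pointing down, gripper open.
Joint ranges: [-2.53, 2.53], [-0.77, 2.02], [0.04, 2.7], [-1, 4.14], [0.28, 2.66], [-3.11, 3.11]. Speed limits (rad/s): [2.57, 2.57, 3.14, 3.14, 3.14, 3.14].

### API

Orientations are given as [roll, pitch, yaw] about the fixed x, y, z axes, in that order (R = Rz(yaw) Ry(pitch) Rx(roll)).
In Python, from cell import telemetry, vision, ticket gives the robot as it stands.
- The arm moves only by the shell command python3 -m crank 'ROWS' [FORCE]. ROWS is JSON, a list of rows, each a list of 5 numbers: the gripper command: -1 is shut, 1 is fully open, values between are in proportion, then the shift along the tool's x, y, z in mm, then the turn about the tool's z in rad. In form: [[fingers, dx, dy, dz, roll], ...]. A call has 1 to 12 rows; each row is the pose to reach, as a shift and turn from the pose commanded when the call began, along the tool's axes at that moment; what a row does not reach only later rows make up. A row lasts 1/12 s, in which the tool goes at most 41.7 mm and 7.16 degrees, less where a joint would pass 70% of its speed; a pose out of reach is approached as far as the arm can. A call with a gripper value outside its range is refused whole. The fingers move at their own pace and stop on an object; FORCE is the grip in N (left out, the last holds). Time passes only in rows, so rows that repeat a pose let the fingers close. It gives the time, the measured TCP pose, the force, the opening and the grip force at its end, in the units of the state.
- telemetry.observe(): the state, without advancing time (a new reading comes with each control period).
- vision.read_camera(name): name is "scene" or "top" or "wrist"; returns (picture, depth): 480x640x3 uint8, red, green, blue; 480x640 float32, m along the optical axis (not along the pixel's ray), 0 where there is no reading.
- vision.get_calibration(name): a dict with "camera_matrix" (3x3 intrinsics, pixels), "rvec" (rotation vector, rad) and "tvec" (3), from world to camera coordinates, as OpenCV has them. Camera axes: x right, y down, z forward; pixel columns grow to the right and rows downward; lengths in m; the calibration is good to about 2 mm. A picture is of the moment at which its call begins: read the wrist's pose just before it. get_calibration takes no time and is no camera call; for the wrist camera it gives the pose at the moment of the call.
- ticket.hand_in(): hands the job in; it is judged then, once.
The state is a dict: "time": time; "qpos": joint angles; "qvel": joint speeds; "joint_efforts": joint torques, N m; "tool_pos": TCP position; "tool_rot": TCP orientation; "contact_force": force on the tool from outside, world axes, zero at the start; "torque": the same for the moment, N m; "opening": finger opening in m; "grip_force": force on a finger pad.
Only numpy, scipy, OpenCV 4.12 (cv2) and the standard library are available. Lean on these libraries where they do the work, as an engineer would, in place of code of your own. Each camera call takes 0.05 s, during which the arm holds its last target. There are 200 camera calls.

## Working session

There is one attempt and no reset: what is moved stays moved. The work goes in short steps, Python scripts to look and compute and a shell command to move; the robot and the scene stay as the last step left them, time stands still between calls to the robot, and variables do not carry over. Pictures are saved under pics/ and viewed, at most 10 in all, crops included, and the job is handed in when it is done.

```bash
ls; mkdir -p pics
python3 - <<'E'
from cell import telemetry, vision
import cv2,numpy as np
print(telemetry.observe())
for n in ["top","scene"]:
    p,d=vision.read_camera(n); c=vision.get_calibration(n)
    cv2.imwrite(f"pics/{n}0.png",p[:,:,::-1]); np.savez(f"{n}0.npz",p=p,d=d,**{k:np.array(v) for k,v in c.items()})
    print(n,c)
E
```

```text
pics
{'time': 0.0, 'qpos': array([ 1.18701302e+00,  3.42723286e-01,  1.52502808e+00,  2.66192915e-06,
        1.27538319e+00, -1.45977300e-01]), 'qvel': array([ 0.00087649,  0.00052028,  0.00037354,  0.00014093, -0.00144213,
       -0.00093774]), 'joint_efforts': array([-3.74082538e-04, -4.31237340e+01, -2.44224000e+01,  7.17547699e-02,
        5.59571455e-02, -7.32491162e-05]), 'tool_pos': array([0.1235896 , 0.5101054 , 0.40404059]), 'tool_rot': array([-3.14006752e+00, -2.26802034e-04,  2.90378570e+00]), 'contact_force': array([-0.28953186,  0.95057216, -0.41017819]), 'torque': array([-0.02887997,  0.00462034,  0.03064587]), 'grip_force': 0.0, 'opening': 0.09164558213787993}
top {'camera_matrix': array([[534.3334891 ,   0.        , 312.94361429],
       [  0.        , 534.3334891 , 230.99926849],
       [  0.        ,   0.        ,   1.        ]]), 'rvec': array([ 2.18605009, -2.14306959,  0.12824851]), 'tvec': array([-0.03207701,  0.54557872,  1.05655734])}
scene {'camera_matrix': array([[581.00036445,   0.        , 310.0601708 ],
       [  0.        , 581.00036445, 233.02486732],
       [  0.        ,   0.        ,   1.        ]]), 'rvec': array([ 1.79434355,  1.71413146, -0.69156022]), 'tvec': array([ 0.01000901, -0.33828904,  1.58617601])}
```

View pics/top0.png

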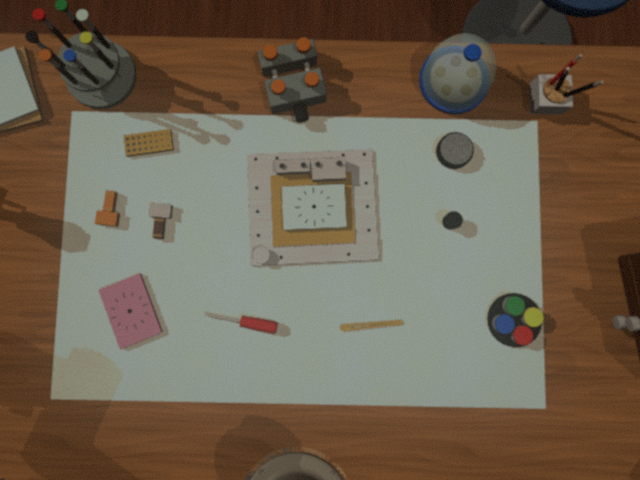

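View pics/scene0.png

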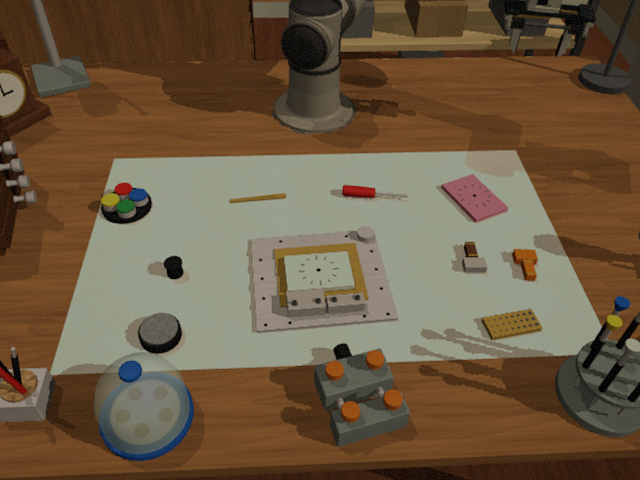

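Top view: steel/brown T at (160,220) is the spacer and the orange one at (107,210) is the look-alike. The white dial is at (314,207) and the pink tile at (130,310) is not meant. The set-back stop is on the left (292,165), the forward stop on the right (330,168). I'll confirm in an enlarged crop.

```bash
cat > h.py <<'E'
import numpy as np, cv2
from scipy.spatial.transform import Rotation as Ro
from cell import telemetry, vision
def ray(c,uv,z):
    R=cv2.Rodrigues(np.array(c["rvec"]))[0]; t=np.array(c["tvec"]).ravel()
    K=np.array(c["camera_matrix"]); d=R.T@np.linalg.inv(K)@np.array([uv[0],uv[1],1.]); o=-R.T@t
    return o+d*(z-o[2])/d[2]
def proj(c,P): return cv2.projectPoints(np.array(P,float).reshape(-1,3),np.array(c["rvec"]),np.array(c["tvec"]),np.array(c["camera_matrix"]),None)[0].reshape(-1,2)
def go(x,y,z,yaw):
    "rows values (mm, rad) to bring the grasp axis to x,y, fingertip to z, tool yaw (mod pi)"
    s=telemetry.observe(); R=Ro.from_euler('xyz',s["tool_rot"]).as_matrix()
    d=R.T@(np.array([x,y,z+.178])-s["tool_pos"])*1000
    r=-(yaw-s["tool_rot"][2]); r=(r+np.pi/2)%np.pi-np.pi/2
    print("go",d.round(1),"roll",round(r,3),"q6",s["qpos"][5].round(2),"yaw",s["tool_rot"][2].round(3))
def crop(p,x0,x1,y0,y1,k,f): cv2.imwrite(f,cv2.resize(p[y0:y1,x0:x1,::-1],None,fx=k,fy=k,interpolation=cv2.INTER_CUBIC))
E
python3 - <<'E'
from h import *
f=np.load("top0.npz"); c=f
crop(f["p"],90,390,140,280,2.6,"pics/top_crop.png")
for n,uv,z in [("foot",(160,210),.018),("grip",(159,236),.018),("jigL",(248,152),.009),("dial",(314,207),.024)]: 
    P=ray(c,uv,z);print(n,P.round(3))
g=ray(c,(159,230),.018)
go(*g[:2],.30,0)
E
```

```text
foot [0.585 0.296 0.018]
grip [0.531 0.295 0.018]
jigL [0.714 0.119 0.009]
dial [ 0.597 -0.022  0.024]
go [-458.4 -109.8  -73.8] roll -0.238 q6 -0.15 yaw 2.904
```

View pics/top_crop.png

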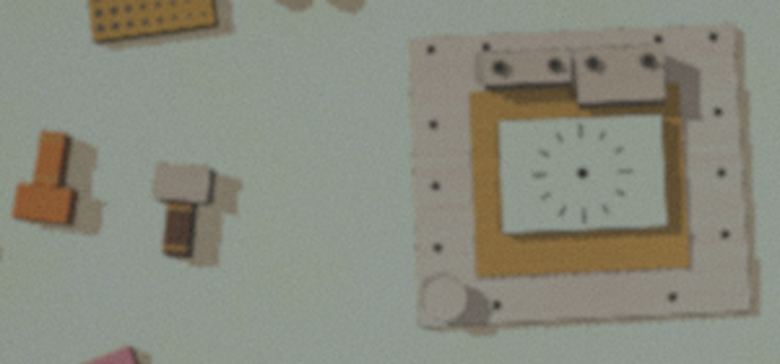

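The crop confirms it: the grey-foot, brown-grip T is at crop (182,210), and the orange one at (45,180) is to be left alone. Moving the wrist camera over the spacer.

```bash
python3 -m crank '[[1,-40,-10,0,-0.1],[1,-80,-20,0,-0.238],[1,-120,-30,0,-0.238],[1,-160,-40,0,-0.238],[1,-200,-50,0,-0.238],[1,-240,-60,0,-0.238],[1,-280,-70,0,-0.238],[1,-320,-80,0,-0.238],[1,-360,-90,0,-0.238],[1,-400,-100,0,-0.238],[1,-440,-108,0,-0.238],[1,-440,-108,0,-0.238]]' 3
python3 - <<'E'
from h import *
s=telemetry.observe();p,d=vision.read_camera("wrist");c=vision.get_calibration("wrist")
cv2.imwrite("pics/w1.png",p[:,:,::-1]); np.savez("w1.npz",p=p,d=d,**{k:np.array(v) for k,v in c.items()})
print(s["tool_pos"],s["tool_rot"],s["time"])
E
```

```text
time: 1.1
tool_pos: [0.5313, 0.2976, 0.4033]
tool_rot: [-3.14, 0.002, 3.136]
contact_force: [-1.0, -0.4, 0.6]
opening: 0.0917
grip_force: 0.0
[0.5312584  0.29762265 0.40334944] [-3.13979048e+00  1.76861851e-03  3.13596765e+00] 1.1
```

View pics/w1.png

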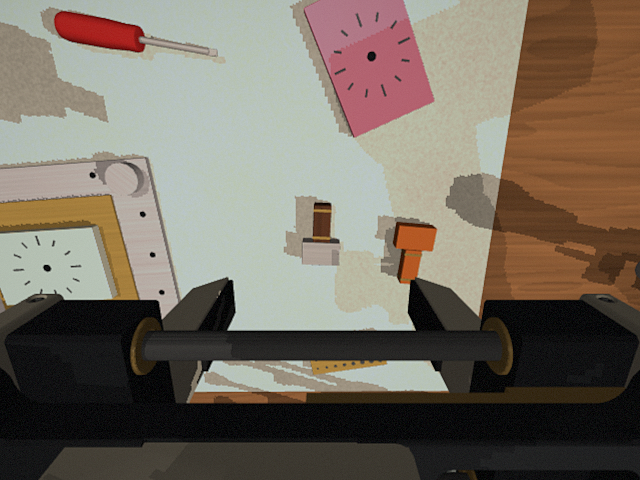

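Wrist view: grip tip at (322,204), foot's far edge near (321,264), orange piece at (412,250) to the right. I'll measure the top face from depth.

```bash
cat >> h.py <<'E'
def cloud(f):
    R=cv2.Rodrigues(f["rvec"])[0]; t=f["tvec"].ravel(); K=f["camera_matrix"]; d=f["d"]
    v,u=np.mgrid[:480,:640]; P=np.stack([(u-K[0,2])/K[0,0]*d,(v-K[1,2])/K[1,1]*d,d],-1)
    W=(P-t)@R; W[d<=0]=np.nan; return W
E
python3 - <<'E'
from h import *
f=np.load("w1.npz"); W=cloud(f)
b=W[280:300,260:300,2]; print("bench z",np.nanmedian(b),np.nanstd(b))
m=np.zeros((480,640),bool); m[190:280,290:352]=True
m&=(W[...,2]>np.nanmedian(b)+.010)
P=W[m]; print(len(P),"top z",np.median(P[:,2]))
for nm,mm in [("all",m)]:
    r=cv2.minAreaRect((P[:,:2]*1000).astype(np.float32)); print(r,cv2.boxPoints(r).round(1).tolist())
# foot/grip axis from width profile
vs=np.where(m.any(1))[0]
for v in vs[::4]:
    us=np.where(m[v])[0]; print(v,us.min(),us.max(),W[v,us.min(),:2].round(4),W[v,us.max(),:2].round(4))
E
```

```text
bench z -7.462543215225276e-07 0.0007193817824600623
1556 top z 0.017346572065017198
((561.4254150390625, 299.0855712890625), (43.570472717285156, 72.4120101928711), 88.85619354248047) [[524.7999877929688, 278.0], [597.2000122070312, 276.6000061035156], [598.0999755859375, 320.1000061035156], [525.7000122070312, 321.6000061035156]]
204 315 325 [0.5253 0.2926] [0.5256 0.3039]
208 314 331 [0.5282 0.2916] [0.5285 0.3105]
212 314 331 [0.5331 0.2915] [0.5334 0.3106]
216 314 330 [0.5374 0.2915] [0.5378 0.3095]
220 314 330 [0.5424 0.2914] [0.5424 0.3095]
224 313 330 [0.5476 0.2902] [0.5473 0.3095]
228 313 330 [0.5517 0.2902] [0.5518 0.3095]
232 313 330 [0.5566 0.2901] [0.5566 0.3095]
236 313 330 [0.5615 0.2901] [0.5627 0.3097]
240 305 329 [0.5685 0.2804] [0.5665 0.3084]
244 302 339 [0.5713 0.2772] [0.571 0.32 ]
248 302 339 [0.5762 0.2771] [0.5758 0.32  ]
252 302 339 [0.5814 0.2769] [0.5807 0.3201]
256 302 339 [0.5861 0.2769] [0.5862 0.3202]
260 302 338 [0.5908 0.2768] [0.5909 0.3191]
264 302 338 [0.5966 0.2766] [0.5959 0.3191]
```

Spacer: axis nearly along −x, tip at (0.525, 0.301). Next I'll view the jig from above while the gripper is still empty.

```bash
python3 -m crank '[[1,-10,-41,0,0],[1,-20,-82,0,0],[1,-30,-123,0,0],[1,-40,-164,0,0],[1,-50,-205,0,0],[1,-60,-246,0,0],[1,-70,-287,0,0],[1,-80,-315,0,0],[1,-80,-315,0,0],[1,-80,-315,0,0]]'
python3 - <<'E'
from h import *
p,d=vision.read_camera("wrist");c=vision.get_calibration("wrist")
cv2.imwrite("pics/w2.png",p[:,:,::-1]); np.savez("w2.npz",p=p,d=d,**{k:np.array(v) for k,v in c.items()})
E
```

```text
time: 1.98
tool_pos: [0.6057, -0.0142, 0.4041]
tool_rot: [3.141, -0.001, 3.139]
contact_force: [0.3, -0.7, 0.3]
opening: 0.092
grip_force: 0.0
```

View pics/w2.png

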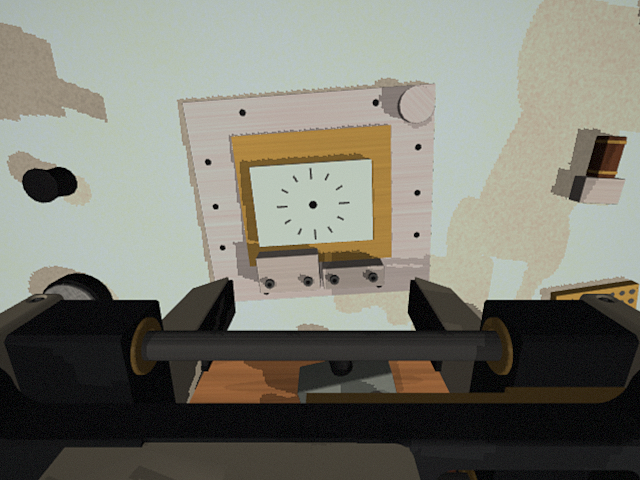

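The picture shows the dial with top corners at (250,168), (371,159), (374,242) and (257,247). The forward stop spans (258–318, 252–290), the set-back stop (322–384, 260–288). I'll fit rectangles from depth.

```bash
cat >> h.py <<'E'
def layer(f,W,box,z0,z1):
    x0,x1,y0,y1=box; m=np.zeros((480,640),bool); m[y0:y1,x0:x1]=True
    return m&(W[...,2]>z0)&(W[...,2]<z1)
E
python3 - <<'E'
from h import *
f=np.load("w2.npz"); W=cloud(f)
for n,box,z0,z1 in [("dial",(235,390,145,255),.0185,.028),("fwd",(245,320,240,300),.030,.0365),("back",(321,395,245,300),.030,.0365),("slab",(170,445,75,300),.005,.05)]:
    m=layer(f,W,box,z0,z1); 
    n_,lab,st,_=cv2.connectedComponentsWithStats(m.astype(np.uint8)); m=lab==1+st[1:,4].argmax()
    P=W[m]; r=cv2.minAreaRect((P[:,:2]*1000).astype(np.float32)); print(n,len(P),np.median(P[:,2]).round(4),np.round(r[0],1),np.round(r[1],1),round(r[2],2)); print(cv2.boxPoints(r).round(1).tolist())
    # front edge fit: per column
    us=np.where(m.any(0))[0][4:-4]
    for nm,fn in [("minx",np.nanargmin),("maxx",np.nanargmax)]:
        E=[]
        for u in us:
            vs=np.where(m[:,u])[0]; E.append(W[vs[fn(W[vs,u,0])],u,:2])
        E=np.array(E); k=np.polyfit(E[:,1],E[:,0],1); res=E[:,0]-np.polyval(k,E[:,1]);g=abs(res)<.0025; k=np.polyfit(E[g,1],E[g,0],1)
        print("  ",nm,"slope",k[0].round(4),"y range",E[:,1].min().round(4),E[:,1].max().round(4),"x at mid",np.polyval(k,E[:,1].mean()).round(4), "n",g.sum(),len(g))
E
```

```text
dial 9524 0.0237 [600.4 -21. ] [ 90.4 130.5] 3.72
[[551.0999755859375, 41.099998474121094], [559.5999755859375, -89.0999984741211], [649.7999877929688, -83.19999694824219], [641.2999877929688, 47.0]]
   minx slope -0.0656 y range -0.0831 0.038 x at mid 0.5556 n 115 115
   maxx slope -0.0616 y range -0.0857 0.0415 x at mid 0.6447 n 79 115
fwd 2065 0.0336 [678.9 -49.4] [44.7 69.9] 4.05
[[654.2000122070312, -16.100000381469727], [659.0999755859375, -85.80000305175781], [703.7000122070312, -82.5999984741211], [698.7000122070312, -12.899999618530273]]
   minx slope -0.0709 y range -0.0806 -0.0188 x at mid 0.657 n 56 56
   maxx slope -0.0698 y range -0.0827 -0.0189 x at mid 0.7 n 56 56
back 1163 0.0337 [682.5  24.6] [26.4 69.3] 4.12
[[666.7999877929688, 58.20000076293945], [671.7999877929688, -10.899999618530273], [698.0999755859375, -9.0], [693.0999755859375, 60.099998474121094]]
   minx slope -0.0706 y range -0.0052 0.0535 x at mid 0.6699 n 53 53
   maxx slope -0.0725 y range -0.005 0.0551 x at mid 0.6948 n 53 53
slab 46537 0.0108 [602.8 -17.7] [235.3 264.9] 3.96
[[476.20001220703125, 106.30000305175781], [494.5, -158.0], [729.2999877929688, -141.6999969482422], [711.0, 122.5]]
   minx slope -0.0696 y range -0.1521 0.1012 x at mid 0.4859 n 245 245
   maxx slope 0.1783 y range -0.155 0.1211 x at mid 0.7012 n 19 245
```

Run:
```python
from h import *
go(.535,.3005,.003,np.pi-.022)
```

```text
go [ 70.3 313.1 223.7] roll 0.022 q6 -1.72 yaw 3.141
```

```bash
python3 -m crank '[[0,9,40,0,0.022],[0,18,80,20,0.022],[0,27,120,30,0.022],[0,36,160,40,0.022],[0,45,200,50,0.022],[0,54,240,60,0.022],[0,63,280,70,0.022],[0,70.3,313,80,0.022],[0,70.3,313,110,0.022],[0,70.3,313,130,0.022],[0,70.3,313,150,0.022],[0,70.3,313,150,0.022]]' 3
python3 - <<'E'
from h import *
go(.535,.3005,.003,np.pi-.022)
E
```

```text
time: 3.03
tool_pos: [0.5325, 0.3014, 0.2507]
tool_rot: [-3.139, -0.008, 3.123]
contact_force: [-1.0, -1.1, -0.5]
opening: 0.0461
grip_force: 0.0
go [-3.1 -0.6 69.7] roll 0.004 q6 -1.16 yaw 3.123
```

```bash
python3 -m crank '[[0,-1,0,25,0],[0,-1,0,45,0],[0,-1,0,60,0],[0,-1,0,68,0],[0,-1,0,70,0],[0,-1,0,70,0],[-1,-1,0,70,0],[-1,-1,0,70,0],[-1,-1,0,70,0],[-1,-1,0,70,0],[-1,-1,0,70,0],[-1,-1,0,70,0]]' 3
```

```text
time: 4.03
tool_pos: [0.5367, 0.2996, 0.1853]
tool_rot: [3.141, 0.001, 3.12]
contact_force: [-1.6, -0.3, 3.6]
opening: 0.0208
grip_force: 3.0
```

```bash
python3 -m crank '[[-1,0,0,-8,0],[-1,0,0,-20,0],[-1,0,0,-32,0],[-1,0,0,-45,0],[-1,0,0,-60,0],[-1,0,0,-75,0],[-1,0,0,-90,0],[-1,0,0,-105,0],[-1,0,0,-115,0],[-1,0,0,-120,0],[-1,0,0,-120,0],[-1,0,0,-120,0]]' 3
python3 - <<'E'
from h import *
p,d=vision.read_camera("wrist");q,e=vision.read_camera("scene")
a=p[:, 160:500,::-1]; b=cv2.resize(q[190:330,400:540,::-1],(480,480),interpolation=2)
cv2.imwrite("pics/l1.png",cv2.resize(np.hstack([a,b]),(800,468)))
E
```

```text
time: 5.03
tool_pos: [0.5363, 0.2996, 0.3046]
tool_rot: [-3.142, -0.0, 3.12]
contact_force: [0.4, 0.3, -2.7]
opening: 0.02
grip_force: 3.0
```

View pics/l1.png

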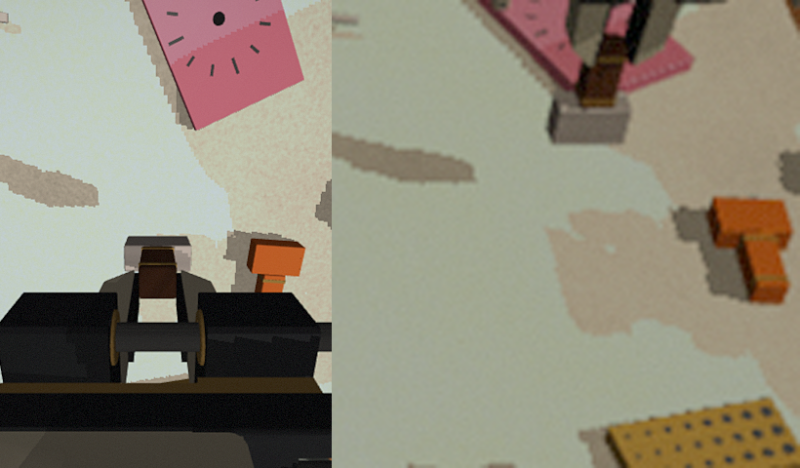

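It swung and hangs foot-down (foot at (157,250) left, (590,120) right). I'll measure the residual tilt and the offset in the hand.

```bash
cat > tilt.py <<'E'
from h import *
s=telemetry.observe();p,d=vision.read_camera("wrist");c=vision.get_calibration("wrist")
f=dict(p=p,d=d,**{k:np.array(v) for k,v in c.items()}); W=cloud(f)
R=Ro.from_euler('xyz',s["tool_rot"]).as_matrix(); T=(W-s["tool_pos"])@R*1000  # tool frame mm
m=(abs(T[...,1])<24)&(T[...,2]>160)&(T[...,2]<245)&(abs(T[...,0])<40)
m[300:]=False
Q=T[m]; 
print("tool",s["tool_pos"].round(4),"n",len(Q),"min/max",Q.min(0).round(1),Q.max(0).round(1))
for z in range(162,246,6):
    g=Q[abs(Q[:,2]-z)<3]
    if len(g): print(z,len(g),"x",np.percentile(g[:,0],[5,50,95]).round(1),"y",np.percentile(g[:,1],[1,99]).round(1))
E
python3 tilt.py
```

```text
tool [0.5363 0.2995 0.3037] n 4089 min/max [ -8.5 -24.  160. ] [ 14.2  24.  245. ]
162 291 x [ 9.  10.6 11.1] y [-23.6  23.7]
168 331 x [ 8.7 10.5 11. ] y [-23.3  23.5]
174 1213 x [ 1.2  8.5 13.3] y [-16.4  18.3]
180 181 x [ 9.2 13.4 13.9] y [-12.4  14.4]
186 123 x [12.4 12.9 13.3] y [-8.5 10.2]
192 114 x [11.7 12.3 12.7] y [-8.7 10.4]
198 101 x [11.2 11.7 12.1] y [-8.7 10.3]
204 98 x [10.8 11.1 11.6] y [-8.7 10.5]
210 109 x [10.1 10.6 11.1] y [-9.2 11. ]
216 755 x [-6.9  1.2  9.8] y [-20.6  22.3]
222 315 x [1.7 9.3 9.8] y [-21.1  22.7]
228 165 x [8.6 9.  9.3] y [-20.   22.2]
234 134 x [8.  8.4 8.8] y [-20.1  21.7]
240 130 x [7.5 7.8 8.2] y [-20.4  21.8]
```

Run:
```python
from h import *
go(.6570,.0219,.3037-.178,np.pi+.0705)
```

```text
go [-1.267e+02 -2.749e+02 -1.000e-01] roll -0.092 q6 -1.16 yaw 3.12
```

```bash
python3 -m crank '[[-1,-5,-10,0,0],[-1,-16,-35,-4,-0.03],[-1,-30,-65,-8,-0.06],[-1,-44,-95,-8,-0.092],[-1,-58,-125,-8,-0.092],[-1,-72,-155,-8,-0.092],[-1,-86,-185,-8,-0.092],[-1,-100,-215,-8,-0.092],[-1,-112,-242,-8,-0.092],[-1,-120,-262,-8,-0.092],[-1,-125,-272,-6,-0.092],[-1,-126.7,-275,-4,-0.092]]' 12; python3 -m crank '[[-1,0,0,0,0],[-1,0,0,0,0],[-1,0,0,0,0]]'; python3 tilt.py
python3 - <<'E'
from h import *
go(.6570,.0219,.258-.178,np.pi+.0705)
E
```

```text
time: 6.18
tool_pos: [0.6577, 0.0193, 0.3079]
tool_rot: [-3.141, -0.0, -3.074]
contact_force: [-0.5, -0.5, -1.8]
opening: 0.0198
grip_force: 12.0
time: 6.43
tool_pos: [0.6568, 0.0234, 0.3086]
tool_rot: [3.141, -0.001, -3.07]
contact_force: [-0.3, -0.2, -1.7]
opening: 0.0193
grip_force: 12.0
tool [0.6568 0.0234 0.3086] n 4098 min/max [ -8.3 -24.  160. ] [ 14.   23.9 245. ]
162 328 x [ 8.7 10.4 11. ] y [-23.7  23.5]
168 297 x [ 8.5 10.4 11. ] y [-23.1  23.2]
174 1210 x [ 1.   8.5 13.2] y [-16.6  17.7]
180 181 x [ 9.  13.3 13.7] y [-11.4  14. ]
186 121 x [12.2 12.6 13. ] y [-8.6 10.2]
192 113 x [11.7 12.1 12.5] y [-8.7 10.4]
198 105 x [11.  11.5 12. ] y [-8.7 10.3]
204 90 x [10.5 11.  11.4] y [-8.8 10.4]
210 109 x [ 9.9 10.4 10.9] y [-9.3 10.9]
216 833 x [-6.8  1.7  9.5] y [-20.6  22.3]
222 243 x [3.2 9.2 9.7] y [-21.1  22.8]
228 165 x [8.4 8.8 9.1] y [-20.3  21.9]
234 136 x [7.8 8.2 8.5] y [-19.8  21.9]
240 126 x [7.3 7.7 8.1] y [-20.3  21.7]
go [-0.  -1.6 50.8] roll 0.002 q6 -1.72 yaw -3.07
```

```bash
python3 -m crank '[[-1,0,-1.5,10,0],[-1,0,-1.5,20,0],[-1,0,-1.5,30,0],[-1,0,-1.5,38,0],[-1,0,-1.5,43,0],[-1,0,-1.5,46,0],[-1,0,-1.5,47,0],[-1,0,-1.5,47,0],[-1,0,-1.5,47,0]]'; python3 -m crank '[[-1,0,0,1,0],[-1,0,0,1,0],[-1,0,0,2,0],[-1,0,0,2,0],[-1,0,0,2,0]]'
```

```text
time: 7.23
tool_pos: [0.6575, 0.0204, 0.2621]
tool_rot: [-3.142, 0.001, -3.071]
contact_force: [0.7, 0.1, -1.7]
opening: 0.0197
grip_force: 12.0
time: 7.65
tool_pos: [0.6573, 0.0204, 0.2597]
tool_rot: [3.142, 0.0, -3.071]
contact_force: [-0.4, -0.1, -1.4]
opening: 0.0196
grip_force: 12.0
```

```bash
python3 -m crank '[[-1,0,0,1,0],[-1,0,0,1,0],[-1,0,0,2,0],[-1,0,0,2,0],[-1,0,0,2,0]]' 5
```

```text
time: 8.07
tool_pos: [0.6574, 0.0204, 0.2581]
tool_rot: [-3.142, 0.001, -3.071]
contact_force: [-0.0, 0.3, 0.3]
opening: 0.0198
grip_force: 5.0
```

```bash
python3 -m crank '[[-1,0,0,0.5,0],[-1,0,0,0.5,0],[-0.5,0,0,0.5,0],[-0.4,0,0,0.5,0],[-0.3,0,0,0.5,0],[-0.3,0,0,0.5,0],[-0.3,0,0,0.5,0]]' 3; python3 tilt.py
python3 - <<'E'
from h import *
p,d=vision.read_camera("wrist");q,e=vision.read_camera("scene")
a=p[:, 160:500,::-1]; b=cv2.resize(q[220:340,240:400,::-1],(640,480),interpolation=2)
cv2.imwrite("pics/l2.png",cv2.resize(np.hstack([a,b]),(800,392)))
E
```

```text
time: 8.65
tool_pos: [0.6572, 0.0204, 0.257]
tool_rot: [3.141, -0.0, -3.071]
contact_force: [-0.4, -0.2, -0.0]
opening: 0.0323
grip_force: 0.0
tool [0.6572 0.0204 0.257 ] n 7160 min/max [-26.5 -24.  160.1] [ 40.  24. 245.]
162 182 x [ 8.3 10.4 11. ] y [-23.7  23.9]
168 211 x [ 6.3 10.4 11. ] y [-23.7  23.7]
174 673 x [ 1.   5.1 10.7] y [-22.6  22.9]
180 244 x [2.1 6.  9.7] y [-18.5  19.9]
186 170 x [5.4 6.  6.4] y [-8.7 10.4]
192 166 x [5.5 6.1 6.5] y [-8.9 10.6]
198 149 x [5.7 6.2 6.6] y [-8.7 10.3]
204 129 x [5.6 6.2 6.7] y [-9.  10.7]
210 146 x [5.8 6.4 7. ] y [-9.2 10.9]
216 989 x [-10.1  -0.3   6.5] y [-20.7  22.4]
222 587 x [-24.6 -15.8   6.8] y [-19.9  21.4]
228 231 x [6.2 6.6 7.1] y [-22.6  22.3]
234 2943 x [ 6.9 26.6 38.7] y [-23.5  23.5]
240 191 x [6.3 6.8 7.3] y [-23.6  22.2]
```

View pics/l2.png

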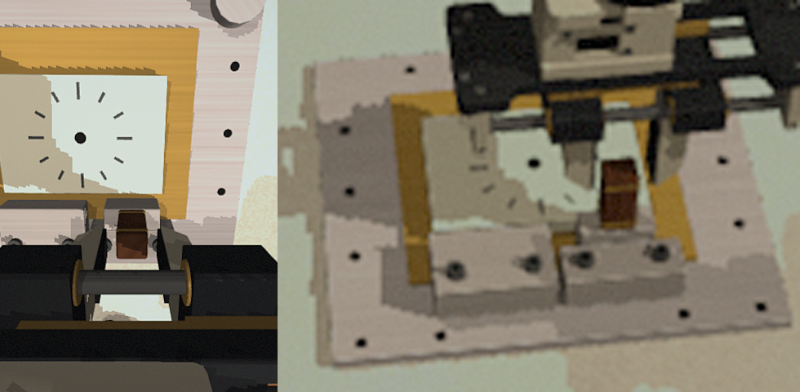

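Upright in the gap and released (foot at (130,215) left, dial undisturbed). Lifting off and moving behind the dial.

```bash
python3 - <<'E'
from h import *
go(.5235,-.026,.016,np.pi+.0705)
E
python3 -m crank '[[-0.3,0,0,-6,0],[-0.3,0,0,-16,0],[-0.3,0,0,-30,0],[-0.3,0,0,-50,0],[-0.3,0,0,-75,0],[-0.3,0,0,-90,0],[-0.3,0,0,-90,0],[-0.3,0,0,-90,0]]' 3; python3 -m crank '[[0.3,20,-5,0,0],[0.3,45,-12,0,0],[0.3,70,-20,0,0],[0.3,95,-28,0,0],[0.3,120,-34,0,0],[0.3,130,-36.8,0,0],[0.3,130,-36.8,0,0],[0.3,130,-36.8,0,0],[0.3,130,-36.8,0,0]]' 3
python3 - <<'E'
from h import *
go(.5235,-.026,.016,np.pi+.0705)
p,d=vision.read_camera("wrist");c=vision.get_calibration("wrist")
cv2.imwrite("pics/w3.png",p[:,:,::-1]);
f=dict(p=p,d=d,**{k:np.array(v) for k,v in c.items()}); q,e=vision.read_camera("top"); np.savez("top3.npz",p=q,d=e,**{k:np.array(v) for k,v in vision.get_calibration("top").items()})
E
```

```text
go [136.7 -36.9  63.1] roll -0.0 q6 -1.73 yaw -3.071
time: 9.47
tool_pos: [0.6573, 0.0204, 0.3488]
tool_rot: [-3.141, 0.003, -3.071]
contact_force: [0.3, 0.5, 0.3]
opening: 0.0321
grip_force: 0.0
time: 10.22
tool_pos: [0.5308, -0.0253, 0.3468]
tool_rot: [3.141, -0.0, -3.071]
contact_force: [-0.1, -0.3, -0.1]
opening: 0.0597
grip_force: 0.0
go [  7.3  -0.2 152.8] roll -0.0 q6 -1.83 yaw -3.071
```

```bash
python3 -m crank '[[0.3,4,0,30,0],[0.3,4,0,60,0],[0.3,4,0,90,0],[0.3,4,0,115,0],[0.3,4,0,130,0],[0.3,4,0,138,0],[0.3,4,0,142,0],[0.3,4,0,142,0],[0.3,4,0,142,0],[0.3,4,0,142,0]]'; python3 -m crank '[[0.3,0,0,4,0],[0.3,0,0,7,0],[0.3,0,0,10,0],[0.3,0,0,10,0],[0.3,0,0,10,0]]'
```

```text
time: 11.15
tool_pos: [0.5268, -0.0257, 0.2063]
tool_rot: [-3.141, 0.002, -3.071]
contact_force: [-0.7, 0.0, 0.0]
opening: 0.0598
grip_force: 0.0
time: 11.57
tool_pos: [0.5262, -0.0257, 0.195]
tool_rot: [3.141, -0.0, -3.071]
contact_force: [-0.2, -0.6, 0.3]
opening: 0.0603
grip_force: 0.0
```

```bash
python3 -m crank '[[0.3,-5,0,0,0],[0.3,-10,0,0,0],[0.3,-14,0,0,0],[0.3,-17,0,0,0],[0.3,-19,0,0,0],[0.3,-21,0,0,0],[0.3,-22,0,0,0],[0.3,-23,0,0,0],[0.3,-23,0,0,0],[0.3,-23,0,0,0]]'; python3 -m crank '[[0.3,-1,0,0,0],[0.3,-2,0,0,0],[0.3,-3,0,0,0],[0.3,-4,0,0,0],[0.3,-4,0,0,0],[0.3,-4,0,0,0]]'
```

```text
time: 12.4
tool_pos: [0.5491, -0.024, 0.1951]
tool_rot: [3.141, -0.0, -3.071]
contact_force: [-1.7, 0.2, 2.3]
opening: 0.0596
grip_force: 1.5
time: 12.9
tool_pos: [0.553, -0.0238, 0.1951]
tool_rot: [3.141, -0.001, -3.071]
contact_force: [-4.7, -0.6, 2.7]
opening: 0.0597
grip_force: 2.5
```

```bash
for i in 1; do python3 -m crank '[[0.3,-0.5,0,0,0],[0.3,-1,0,0,0],[0.3,-1.5,0,0,0],[0.3,-2,0,0,0],[0.3,-2,0,0,0],[0.3,-2,0,0,0]]'; done; python3 -m crank '[[0.3,-0.5,0,0,0],[0.3,-1,0,0,0],[0.3,-1.5,0,0,0],[0.3,-2,0,0,0],[0.3,-2,0,0,0],[0.3,-2,0,0,0]]'
```

```text
time: 13.4
tool_pos: [0.5541, -0.0237, 0.1951]
tool_rot: [3.141, -0.004, -3.071]
contact_force: [-10.1, -1.0, 5.5]
opening: 0.0597
grip_force: 4.7
time: 13.9
tool_pos: [0.555, -0.0236, 0.195]
tool_rot: [3.141, -0.008, -3.071]
contact_force: [-15.6, -2.5, 10.5]
opening: 0.0599
grip_force: 7.8
```

```bash
cat > fin.py <<'E'
from h import *
p,d=vision.read_camera("wrist");c=vision.get_calibration("wrist")
q,e=vision.read_camera("scene")
cv2.imwrite("pics/w4.png",cv2.resize(np.hstack([p[:,:,::-1],cv2.resize(q[220:340,240:400,::-1],(640,480))]),(800,300)))
q,e=vision.read_camera("top"); f=dict(p=q,d=e,**{k:np.array(v) for k,v in vision.get_calibration("top").items()})
f2=dict(p=p,d=d,**{k:np.array(v) for k,v in c.items()})
psi=.0705; X=np.array([np.cos(psi),np.sin(psi)]); Y=np.array([-X[1],X[0]]); O=np.array([.6695,.0237])
for n,F in [("top",f),("wrist",f2)]:
    W=cloud(F); J=np.stack([(W[...,:2]-O)@X,(W[...,:2]-O)@Y,W[...,2]],-1)*1000
    print(n)
    for nm,x0,x1,y0,y1,z0,z1 in [("dial",-125,-14,-125,30,19,28),("foot",-25,-0,-30,30,37,43),("grip",-25,5,-30,30,60,90),("stops",-30,10,-112,36,30,37)]:
        Q=J[(J[...,0]>x0)&(J[...,0]<x1)&(J[...,1]>y0)&(J[...,1]<y1)&(J[...,2]>z0)&(J[...,2]<z1)]
        if len(Q)>8:
            print(nm,len(Q),np.percentile(Q,[1,99],axis=0).round(1).tolist())
            if nm=="dial":
                for ya in (-110,-90,-70,-50,-30,-10):
                    g=Q[abs(Q[:,1]-ya)<6]
                    if len(g): print("   y",ya,"x",g[:,0].min().round(1),np.percentile(g[:,0],99).round(1),"z",np.median(g[:,2]).round(1))
                A=np.c_[Q[:,:2],np.ones(len(Q))]; print("   plane",np.linalg.lstsq(A,Q[:,2],rcond=None)[0].round(4))
E
python3 fin.py
```

```text
top
grip 14 [[-6.1, -8.9, 80.6], [-1.4, -0.8, 86.9]]
stops 378 [[-17.6, -107.9, 30.3], [9.6, 33.2, 36.6]]
wrist
dial 6853 [[-119.7, -83.3, 19.5], [-62.8, 5.1, 25.1]]
   y -90 x -66.5 -55.6 z 23.5
   y -70 x -125.0 -63.2 z 23.6
   y -50 x -108.7 -63.2 z 23.4
   y -30 x -108.7 -63.3 z 23.4
   y -10 x -124.9 -63.3 z 23.4
   plane [ 1.76000e-02 -3.00000e-04  2.47477e+01]
```

View pics/w4.png

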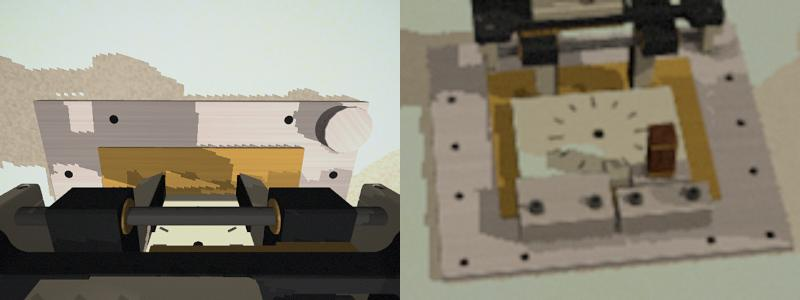

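The wrist view shows the near edge straight between the fingers. The scene crop (right) shows the dial up against the stop and the spacer standing at (660,150). I'll check the spacer and squareness with scene depth.

Run:
```python
from h import *
q,e=vision.read_camera("scene"); F=dict(p=q,d=e,**{k:np.array(v) for k,v in vision.get_calibration("scene").items()})
psi=.0705; X=np.array([np.cos(psi),np.sin(psi)]); Y=np.array([-X[1],X[0]]); O=np.array([.6695,.0237])
W=cloud(F); J=np.stack([(W[...,:2]-O)@X,(W[...,:2]-O)@Y,W[...,2]],-1)*1000
m=(J[...,0]>-125)&(J[...,0]<10)&(J[...,1]>-125)&(J[...,1]<40)
Q=J[m]
g=Q[(Q[:,2]>20)&(Q[:,2]<28)]
for ya in range(-115,40,10):
    k=g[abs(g[:,1]-ya)<5]
    if len(k): print("dial y",ya,"x",np.percentile(k[:,0],[2,98]).round(1),len(k))
print("dial y ext",np.percentile(g[g[:,0]<-30,1],[1,99]).round(1))
for z in range(38,90,6):
    k=Q[(abs(Q[:,2]-z)<3)&(abs(Q[:,1])<24)&(Q[:,0]>-30)]
    if len(k): print("spacer z",z,"x",np.percentile(k[:,0],[5,50,95]).round(1),"y",np.percentile(k[:,1],[2,98]).round(1),len(k))
k=Q[(abs(Q[:,2]-34)<2.5)&(Q[:,1]<-5)]; print("fwd top x",np.percentile(k[:,0],[1,99]).round(1))
s=telemetry.observe(); print(s["time"],s["contact_force"],s["tool_pos"])
```

```text
dial y -115 x [-0.9 -0.9] 1
dial y -105 x [-105.2  -27. ] 116
dial y -95 x [-103.5  -26. ] 157
dial y -85 x [-107.   -26.5] 161
dial y -75 x [-109.   -26.8] 168
dial y -65 x [-105.5  -26.5] 151
dial y -55 x [-105.6  -26.2] 160
dial y -45 x [-105.2  -26.1] 151
dial y -35 x [-105.8  -17.7] 174
dial y -25 x [-104.8  -16.3] 162
dial y -15 x [-106.4  -30. ] 152
dial y -5 x [-112.6  -41.2] 110
dial y 5 x [-105.5  -69.2] 69
dial y 15 x [-106.2  -31.7] 83
dial y 25 x [-102.5  -31. ] 37
dial y ext [-106.3   21.4]
spacer z 38 x [-14.6  -1.6   5. ] y [-23.3  18.4] 126
spacer z 44 x [-11.8  -1.    1.4] y [-18.3  13.8] 31
spacer z 50 x [-7.3  0.4  2.4] y [-13.2   5. ] 30
spacer z 56 x [-8.6  0.5  1.9] y [-13.4   5. ] 21
spacer z 62 x [-14.   -0.1   1.8] y [-13.    5.7] 28
spacer z 68 x [-13.9   0.1   1.4] y [-13.3   5.5] 22
spacer z 74 x [-14.3   0.9   2.6] y [-13.3   5.1] 27
spacer z 80 x [-14.9  -3.1   2.1] y [-12.9   6.5] 59
spacer z 86 x [-14.3  -6.4   0.5] y [-12.7   5. ] 44
fwd top x [-108.4    9.7]
14.1 [-15.16457687  -2.68893246  10.55698394] [ 0.55493465 -0.02362034  0.19499267]
```

```bash
python3 -m crank '[[0.3,-0.5,0,0,0],[0.3,-1,0,0,0],[0.3,-1.5,0,0,0],[0.3,-1.5,0,0,0],[0.3,-1.5,0,0,0],[0.3,-1.5,0,0,0],[0.3,-1.5,0,0,0]]'; python3 fin.py | grep -A8 wrist
```

```text
time: 14.68
tool_pos: [0.5556, -0.0236, 0.195]
tool_rot: [3.14, -0.011, -3.071]
contact_force: [-20.2, -3.6, 14.4]
opening: 0.0597
grip_force: 10.1
wrist
dial 6857 [[-119.9, -83.2, 19.4], [-62.7, 5.0, 25.3]]
   y -90 x -65.8 -55.3 z 23.5
   y -70 x -124.8 -63.3 z 23.5
   y -50 x -108.5 -63.2 z 23.4
   y -30 x -108.7 -63.2 z 23.4
   y -10 x -124.8 -63.3 z 23.5
   plane [1.64000e-02 1.00000e-04 2.46904e+01]
```

Another 5 N of push did not move the edge, so the dial bears on the stop and spacer. Handing in.

```bash
python3 -c "
from cell import ticket; print(ticket.hand_in())"
```

```text
the job is handed in; nothing more can be done
None
```

I handed the job in. The spacer stands released in the gap against the set-back stop, and the fingers hold the dial flush and square against the forward stop and spacer at about 20 N; the hand-in gave no verdict.

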